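Clear the swing and click the processor bowl home

ROBOT

A 7-joint arm with a two-finger parallel gripper is mounted at the origin on the work surface. World frame = base frame: x ahead of the robot, y to its left, z up, the work surface at z = 0. Lengths are in m, angles in rad, forces in N, time in s.
With the tool pointing down it reaches from about 0.425 to 0.925 m from the base axis. Payload 6.8 kg.
Tool frame: the origin (TCP) lies at the very end of the fingers, on their centre line; the grasp point (between the pads) lies 19 mm behind it; z points along the fingers, y is the line along which they close (so a half turn about z gives the same grasp; the last joint's range is limited). The gripper opens to 85 mm and grips with 20 to 120 N. Pads are 22 mm wide; open, the fingers measure 114 mm over their backs; the gripper's body (76 mm by 85 mm) begins 54 mm behind the grasp point. The pads swing forward as they close: fully open they stand 13 mm farther back than shut.
Start: joints at [1.134, 0.477, 0.022, 1.555, -0.011, 1.109, -0.083], TCP at [0.218, -0.639, 0.231] pointing down, gripper open.
Joint ranges: [-2.96, 2.96], [-0.34, 2.1], [-1.41, 1.46], [0.24, 2.44], [-1.37, 4.51], [0.17, 1.92], [-2.96, 2.96]. Speed limits (rad/s): [2.39, 2.39, 3.14, 3.14, 3.14, 3.14, 3.14].

INTERFACE

Orientations are given as a unit quaternion [w, x, y, z].
In Python, from station import get_obs, read_camera, hand_in gives the robot as it stands.
- The arm moves only by the tool arm_command, never from a script. Its argument "commands" is one flat list of numbers, 7 for each row, row after row: the shift along the tool's x, y, z in m, then the turn, a rotation vector about the tool's x, y, z in degrees, then the opening, from 0 (shut) to 1 (fully open). In form: [tx, ty, tz, rx, ry, rz, fingers, tx, ty, tz, rx, ry, rz, fingers, ...]. A call has 1 to 8 rows; each row is the pose to reach, as a shift and turn from the pose commanded when the call began, along the tool's axes at that moment; what a row does not reach only later rows make up. A row lasts 1/10 s, in which the tool goes at most 50 mm and 8.59 degrees, less where a joint would pass 70% of its speed; a pose out of reach is approached as far as the arm can. A call with a gripper value outside its range is refused whole. The fingers move at their own pace and stop on an object; "force" is the grip in N (left out, the last holds). Time passes only in rows, so rows that repeat a pose let the fingers close. It gives the time, the measured TCP pose, the force, the opening and the grip force at its end, in the units of the state.
- get_obs(): the state, without advancing time (a new reading comes with each control period).
- read_camera(name): name is "side" or "top"; returns a dict with "img" (384x512x3 uint8, red, green, blue), "camera_matrix" (3x3 intrinsics, pixels), "pose" (4x4, takes a point from camera to world coordinates). Camera axes: x right, y down, z forward; pixel columns grow to the right and rows downward; lengths in m; the calibration is good to about 2 mm. A picture is of the moment at which its call begins. There is no depth.
- hand_in(): hands the job in; it is judged then, once.
The state is a dict: "t": time; "q": joint angles; "joint_vel": joint speeds; "joint_torque": joint torques, N m; "eef_pos": TCP position; "tool_rot": TCP orientation; "contact_force": force on the tool from outside, world axes, zero at the start; "torque": the same for the moment, N m; "gripper_width": opening from 0.0 (shut) to 1.0 (fully open); "grasp_force": force on a finger pad.
Only numpy, scipy, OpenCV 4.12 (cv2) and the standard library are available. Lean on these libraries where they do the work, as an engineer would, in place of code of your own. Each camera call takes 0.05 s, during which the arm holds its last target. There are 200 camera calls.

TASK

The food processor's bowl sits on its base but is not locked, and one of the two closed meal boxes stands in the way of its handle. Slide that box aside, keeping it upright on the table, until at least two fingers' width (40 mm) is free between it and the circle the handle's outside can swing through; then push the handle round clockwise (seen from above) until the bowl clicks home against its stop. Never let the bowl or its handle bump a meal box, and leave everything else, the other meal box included, where it stands.

Things in the scene. Friction and masses are not known exactly. Their poses are not given: they have to be found in the camera images.
- processor: fixed food processor: round white plinth 220 mm across, seat plate 45 mm above the table, steel flanges on it to 61 mm high and 108 mm from the axis. Origin on the bowl axis at table height, z up. Locked, the bowl handle points along the processor's -x; unlocked, along its -y: a quarter turn clockwise from above. The motor tower stands behind-left
- processor_tower (a point): centre of the top of the white motor tower, 200 mm high: 140 mm deep along, and 180 mm wide across, the line from the bowl axis to this point; it is 195 mm from the axis, 45 deg from the processor's +x towards its +y, joined to the plinth. Axes as the processor's
- bowl: loose 0.75 kg steel bowl, 188 mm across, 120 mm high, on the seat plate (rim 165 mm above the table). Origin on its axis at the underside, z up; the handle is on its own -x. Locked when its axes are parallel to the processor's (up to 3 deg play); starts 73 to 90 deg anticlockwise of that. Light friction, 5 to 15 N at the handle as a lug rides the latch, then a solid stop; once clicked it cannot turn back
- bowl_handle (a point): point on the axis of the upright black grip bar, 148 mm from the bowl axis, 125 mm above the table. Bar: 24 mm in diameter, 47 to 150 mm above the table; its outside sweeps a circle of 160 mm radius. A 24 mm arm joins its top to the bowl (arm top 162 mm above the table), an 18 mm arm joins it at 78 to 96 mm; 40 mm free between bar and bowl wall. Axes as the bowl's
- click_latch (a joint): sprung latch pawl in the seat plate: 0 rad when it stands up free, pressed down 0.1 to 0.25 rad while a lug rides over it near the end of the turn, and back to 0 with a click when the bowl is locked
- meal_clear: closed kraft meal box, pale see-through lid; 122 mm along its x, 172 mm along its y, 72 mm high, upright sides, corners rounded at 28 mm, 0.3 to 0.5 kg, slides at 1 to 4 N. Origin at the centre of its underside, z up. One of the two meal boxes, either, stands in the handle's path, about 200 mm from the bowl axis (centres); the other to one side, 350 mm or more from the axis
- meal_black: closed kraft meal box with a flat black lid, otherwise just like meal_clear (same size, origin, axes, mass)
- order_slip: flat paper slip 100 x 160 mm on the table, no thickness to speak of: boxes may be slid over it
- bottle_red: bystander: red squeeze bottle with pointed nozzle, 58 mm in diameter, 195 mm high, origin at the centre of its underside
- bottle_yellow: bystander: yellow squeeze bottle, otherwise like bottle_red
- gn_pan: bystander: lidded steel pan 162 mm (x) by 176 mm (y), 100 mm high plus a 30 mm lid handle, origin at the centre of its underside
- serving_spoon: bystander: steel serving spoon 260 mm long lying on the table along its own x
- deli_tub: bystander: round black tub with lid, 116 mm in diameter at the top, 74 mm high, origin at the centre of its underside

How it is judged:
On the way, in this order (a step that is already met when the one before it is completed fails the run):
1. both meal boxes stand clear of the handle's swing (centres more than 255 mm from the bowl axis) (horizontal distance between each of meal_clear, meal_black and processor above 0.255 m), for 0.2 s.
2. the bowl is turned home and the latch has clicked up (angle between the x axis of bowl and the x axis of processor, either way round below 0.07 rad and value of joint click_latch below 0.06 rad), for 0.2 s.
At the end, for the whole second after the job is handed in: Bowl seated, upright, within 5 mm of centre and 0.07 rad of the locked direction, latch up again; both meal boxes upright and at rest on the table, centres more than 255 mm from the bowl axis; the box that was not in the way moved less than 20 mm (all of step 1 and all of step 2 and horizontal distance between bowl and processor below 0.005 m and angle between bowl's own z axis and vertical below 0.04 rad and height (world z) of bowl below 0.05 m and angle between each of meal_clear, meal_black's own z axis and vertical below 0.05 rad and distance of any of meal_clear, meal_black from where it was at the start of the episode below 0.02 m and height (world z) of meal_clear between -0.01 and 0.01 m and height (world z) of meal_black between -0.01 and 0.01 m and linear speed of each of bowl, meal_clear, meal_black below 0.01 m/s); the robot touches nothing.
It fails at once if the bowl or its handle bumps a meal box (contact force between bowl and meal_clear above 1 N or contact force between bowl and meal_black above 1 N).
It fails at once if both meal boxes are shifted (more than 20 mm) (distance of each of meal_clear, meal_black from where it was at the start of the episode above 0.02 m).
It fails at once if a meal box is tipped (angle between any of meal_clear, meal_black's own z axis and vertical above 0.3 rad).
It fails at once if the bowl is tipped out of its seat (angle between bowl's own z axis and vertical above 0.15 rad or height (world z) of bowl above 0.07 m).
It fails at once if a bystander is disturbed (moved more than 20 mm) (distance of any of bottle_red, bottle_yellow, gn_pan, serving_spoon, deli_tub from where it was at the start of the episode above 0.02 m).
It also fails if it takes over 59 s, if anything falls off the work surface, if the arm or the gripper's body presses on something with over 40 N, if the wrist force passes 120 N, or if a joint passes its speed limit or range.

## Working session

There is one attempt and no reset: what is moved stays moved. The work goes in short steps, Python scripts to look and compute and a tool call to move; the robot and the scene stay as the last step left them, time stands still between calls to the robot, and variables do not carry over. Pictures are saved under pics/ and viewed, at most 10 in all, crops included, and the job is handed in when it is done.

Besides the shell and the picture viewer there is one more tool, called after "Emit:" as name(argument=value, ...) on one line, values as JSON. arm_command: Moves the arm, as the interface text tells. Its arguments: {"type":"object","properties":{"commands":{"type":"array","items":{"type":"number"}},"force":{"type":"number"}},"required":["commands"]}

```bash
mkdir -p pics; ls; python3 - <<'E'
from station import *
import cv2,numpy as np
for n in("top","side"):
    c=read_camera(n);cv2.imwrite(f"pics/{n}0.png",c["img"][:,:,::-1]);np.savez(f"{n}0.npz",**c)
    print(n,c["camera_matrix"].round(1).tolist(),c["pose"].round(3).tolist())
print(get_obs())
E
```

```text
pics
top [[469.3, 0.0, 259.4], [0.0, 469.3, 188.9], [0.0, 0.0, 1.0]] [[0.01, -0.993, 0.121, 0.373], [-1.0, -0.012, -0.012, -0.005], [0.013, -0.121, -0.993, 1.997], [0.0, 0.0, 0.0, 1.0]]
side [[451.9, 0.0, 257.8], [0.0, 451.9, 188.1], [0.0, 0.0, 1.0]] [[0.994, -0.062, 0.092, 0.397], [-0.111, -0.639, 0.762, -1.525], [0.011, -0.767, -0.642, 1.411], [0.0, 0.0, 0.0, 1.0]]
{'t': 0.1, 'q': array([ 1.13389126,  0.47772118,  0.02234639,  1.55634456, -0.01149449,
        1.10931914, -0.08309908]), 'joint_vel': array([ 0.00033891, -0.00301637, -0.00043458, -0.00203869,  0.00029909,
       -0.00012809,  0.00187444]), 'joint_torque': array([ 3.90591624e-03, -5.97758424e+01,  1.61310352e+00, -2.81954116e+01,
        1.27829664e-02,  5.01861039e-03, -4.96577840e-06]), 'eef_pos': array([ 0.21777793, -0.63833606,  0.2304239 ]), 'tool_rot': array([-8.07875122e-04,  9.86514322e-01,  1.63672844e-01, -1.98823438e-04]), 'contact_force': array([-0.47721236, -0.19431089, -0.09932088]), 'torque': array([-0.0010834 ,  0.01713511, -0.00834207]), 'grasp_force': 0.0, 'gripper_width': 0.9961055474989826}
```

View pics/top0.png

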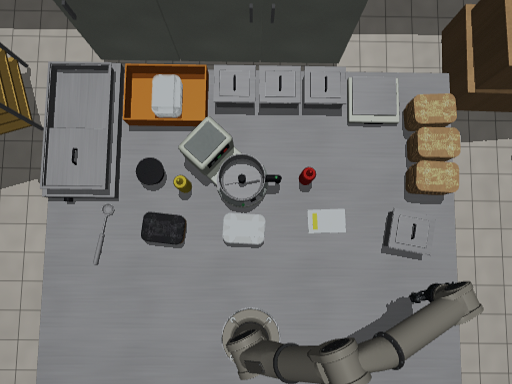

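View pics/side0.png

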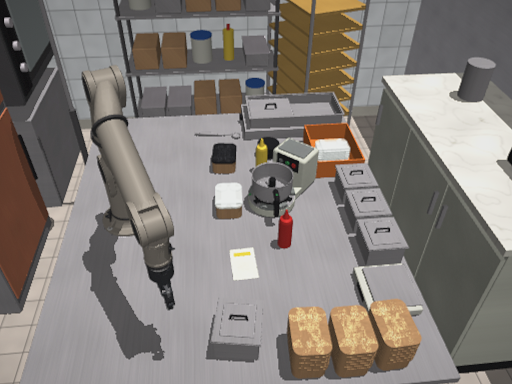

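The top view shows the bowl at about (242,180) with its handle pointing right, the bar near (275,179). The clear box at (244,229) is in the handle's path, the black box at (163,228) is off to the left, and the red bottle is at (308,175). The side view agrees. Now I'll measure them.

```bash
cat > h.py <<'E'
import cv2,numpy as np
def load(n): return dict(np.load(n))
def ray(c,u,v):
    K,P=c["camera_matrix"],c["pose"]; d=P[:3,:3]@np.linalg.solve(K,[u,v,1]); return P[:3,3],d
def plane(c,u,v,z):
    o,d=ray(c,u,v); return o+d*(z-o[2])/d[2]
def proj(c,p):
    P=c["pose"]; q=c["camera_matrix"]@(P[:3,:3].T@(np.array(p)-P[:3,3])); return q[:2]/q[2]
def blob(c,m,roi):
    x0,y0,x1,y1=roi; k=np.zeros(m.shape,np.uint8); k[y0:y1,x0:x1]=m[y0:y1,x0:x1]; 
    cs,_=cv2.findContours(k,cv2.RETR_EXTERNAL,cv2.CHAIN_APPROX_NONE); return max(cs,key=cv2.contourArea)[:,0].astype(float)
def rect(c,cn,z):
    w=np.array([plane(c,u,v,z)[:2] for u,v in cn],np.float32); return cv2.minAreaRect(w*1000)
E
python3 - <<'E'
from h import *
t=load("top0.npz");s=load("side0.npz")
im=t["img"];hs=cv2.cvtColor(im,cv2.COLOR_RGB2HSV);H,S,V=[hs[...,i].astype(int) for i in range(3)]
print("clear",rect(t,blob(t,(V>190)*1,(215,205,275,250)),.072))
print("black",rect(t,blob(t,(V<60)*1,(135,208,192,248)),.072))
r=blob(t,((S>150)&(V>60)&((H<8)|(H>172)))*1,(290,160,325,195));print("red px box",r.min(0),r.max(0))
hb=blob(t,(V<45)*1,(264,165,290,190));print("handle px",hb.min(0),hb.max(0),rect(t,hb,.16))
# tower/bowl
r2=blob(t,((V>0)&(V<120))*1,(214,150,268,206));print(rect(t,r2,.165))
# red cap: side
i2=cv2.cvtColor(s["img"],cv2.COLOR_RGB2HSV).astype(int)
rs=blob(s,((i2[...,1]>150)&((i2[...,0]<8)|(i2[...,0]>172)))*1,(265,200,305,260));print("red side",rs.min(0),rs.max(0),plane(s,(rs[:,0].min()+rs[:,0].max())/2,rs[:,1].max(),0))
a=cv2.resize(im[120:260,130:330,::-1],None,fx=4,fy=4,interpolation=cv2.INTER_CUBIC)
cv2.imwrite("pics/topz.png",a)
cv2.imwrite("pics/sidez.png",cv2.resize(s["img"][130:270,190:340,::-1],None,fx=4,fy=4,interpolation=cv2.INTER_CUBIC))
E
```

```text
Traceback (most recent call last):
  File "h.py", line 11, in blob
    cs,_=cv2.findContours(k,cv2.RETR_EXTERNAL,cv2.CHAIN_APPROX_NONE); return max(cs,key=cv2.contourArea)[:,0].astype(float)
                                                                             ~~~^^^^^^^^^^^^^^^^^^^^^^^^
ValueError: max() iterable argument is empty
```

```bash
python3 - <<'E'
from h import *
t=load("top0.npz");s=load("side0.npz")
im=t["img"];hs=cv2.cvtColor(im,cv2.COLOR_RGB2HSV);H,S,V=[hs[...,i].astype(int) for i in range(3)]
a=cv2.resize(im[120:260,130:330,::-1],None,fx=4,fy=4,interpolation=cv2.INTER_CUBIC)
cv2.imwrite("pics/topz.png",a)
cv2.imwrite("pics/sidez.png",cv2.resize(s["img"][130:270,190:340,::-1],None,fx=4,fy=4,interpolation=cv2.INTER_CUBIC))
print(V[229,225:260:6],V[229,205:215],V[228,150:180:6],V[180,262:285])
def go(l,f):
    try: print(l,f())
    except Exception as e: print(l,e)
go("clear",lambda:rect(t,blob(t,(V>155)*1,(215,205,275,250)),.072))
go("black",lambda:rect(t,blob(t,(V<60)*1,(135,208,192,248)),.072))
def red():
    r=blob(t,((S>150)&(V>60)&((H<8)|(H>172)))*1,(290,160,325,195));return r.min(0),r.max(0)
go("red",red)
go("handle",lambda:rect(t,blob(t,(V<45)*1,(264,165,290,190)),.16))
def rs():
    i2=cv2.cvtColor(s["img"],cv2.COLOR_RGB2HSV).astype(int)
    r=blob(s,((i2[...,1]>150)&((i2[...,0]<8)|(i2[...,0]>172)))*1,(265,200,305,260));return r.min(0),r.max(0),plane(s,(r[:,0].min()+r[:,0].max())/2,r[:,1].max(),0)
go("redside",rs)
E
```

```text
[173 179 179 179 179 179] [135 134 134 134 134 134 134 133 133 134] [29 47 38 46 51] [ 99  49 136  16   7   8   8   6   6   9   6   7   7   6   9   9   7   2
  33 136 139 137 136]
clear ((446.2808837890625, 35.589988708496094), (169.8418731689453, 119.42157745361328), 87.47030639648438)
black ((441.2855224609375, 361.42852783203125), (177.76739501953125, 119.34893798828125), 84.06829833984375)
red (array([302., 167.]), array([315., 179.]))
handle ((638.275390625, -79.0648193359375), (59.807071685791016, 30.22651481628418), 81.14789581298828)
redside (array([278., 210.]), array([292., 247.]), array([ 0.67022818, -0.24564094,  0.        ]))
```

View pics/topz.png

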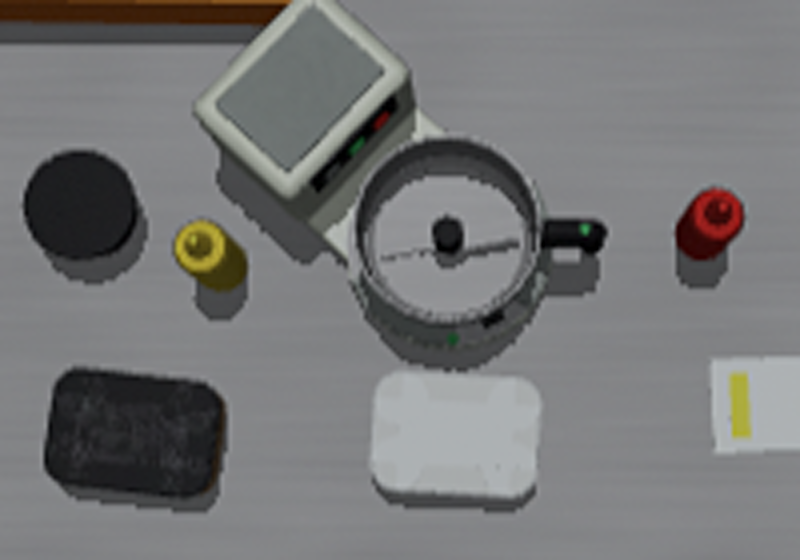

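View pics/sidez.png

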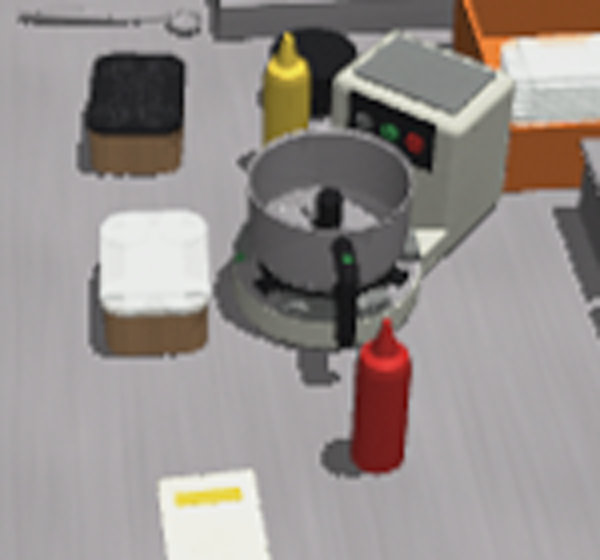

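```bash
python3 - <<'E'
from h import *
t=load("top0.npz");s=load("side0.npz")
f=lambda x,y:(x/4+130-.4,y/4+120-.4)
print("bowl",plane(t,*f(449,232),.165),"handle dot",plane(t,*f(586,230),.162),"bar end",plane(t,*f(606,235),.155))
print("tower",plane(t,*f(302,97),.2))
print("red top",plane(t,*f(719,208),.19),"yellow",plane(t,*f(201,243),.19))
print("side red tip",plane(s,386/4+190,322/4+130,.195),"side handle",plane(s,346/4+190,258/4+130,.162))
print("side bowl rim c",plane(s,330/4+190,180/4+130,.165), "hub",plane(t,*f(447,236),.14))
E
```

```text
bowl [0.63999392 0.04229111 0.165     ] handle dot [ 0.64411047 -0.09291196  0.162     ] bar end [ 0.64038127 -0.11312134  0.155     ]
tower [0.76596342 0.18650126 0.2       ]
red top [ 0.66327251 -0.22123483  0.19      ] yellow [0.62258688 0.28181731 0.19      ]
side red tip [ 0.66888394 -0.22999305  0.195     ] side handle [ 0.64991977 -0.09196279  0.162     ]
side bowl rim c [0.6505001  0.03824417 0.165     ] hub [0.63957753 0.04487849 0.14      ]
```

The measurements agree: the bowl axis is at about (0.643, 0.042) and the bar at (0.645, -0.106). The tower angle puts the processor's yaw at about 4°. The clear box's centre is (0.446, 0.036) with its left face at y≈0.122. I'll push it towards -y with the fingers half open.

```bash
cat > go.py <<'E'
import sys,numpy as np
from scipy.spatial.transform import Rotation as R
from station import get_obs
# args: x y z yaw_of_tool_x (tool pointing straight down)
def row(p,yaw):
    o=get_obs(); w,x,y,z=o["tool_rot"]; r=R.from_quat([x,y,z,w])
    t=R.from_euler("z",yaw,degrees=True)*R.from_euler("x",180,degrees=True)
    return np.r_[r.inv().apply(np.array(p)-o["eef_pos"]).round(3),(r.inv()*t).as_rotvec(degrees=True).round(1)].tolist()
if __name__=="__main__":
    for a in sys.argv[1:]:
        v=[float(k) for k in a.split(",")]; print(row(v[:3],v[3]))
    print(get_obs()["t"],get_obs()["q"].round(2))
E
python3 go.py 0.5,-0.35,0.28,50
```

```text
[0.36, -0.182, -0.049, -0.1, -0.0, -31.2]
0.1 [ 1.13  0.48  0.02  1.56 -0.01  1.11 -0.08]
```

Emit:
arm_command(commands=[0.36,-0.18,-0.05,0,0,-31,0.5,0.36,-0.18,-0.05,0,0,-31,0.5,0.36,-0.18,-0.05,0,0,-31,0.5,0.36,-0.18,-0.05,0,0,-31,0.5,0.36,-0.18,-0.05,0,0,-31,0.5,0.36,-0.18,-0.05,0,0,-31,0.5,0.36,-0.18,-0.05,0,0,-31,0.5,0.36,-0.18,-0.05,0,0,-31,0.5])

```text
t: 0.9
eef_pos: [0.4975, -0.3545, 0.2806]
tool_rot: [-0.0, 0.907, 0.421, -0.0]
contact_force: [1.0, -0.3, -0.0]
gripper_width: 0.503
grasp_force: 0.0
```

```bash
python3 go.py 0.47,0.175,0.25,92.5
```

```text
[0.387, -0.363, 0.031, -0.0, 0.0, -42.7]
0.9 [ 0.69  0.34 -0.23  1.65  0.08  1.16 -0.26]
```

Emit:
arm_command(commands=[0.39,-0.36,0.03,0,0,-43,0.5,0.39,-0.36,0.03,0,0,-43,0.5,0.39,-0.36,0.03,0,0,-43,0.5,0.39,-0.36,0.03,0,0,-43,0.5,0.39,-0.36,0.03,0,0,-43,0.5,0.39,-0.36,0.03,0,0,-43,0.5,0.39,-0.36,0.03,0,0,-43,0.5,0.39,-0.36,0.03,0,0,-43,0.5])

```text
t: 1.7
eef_pos: [0.4782, 0.0444, 0.2579]
tool_rot: [0.0, 0.69, 0.724, -0.0]
contact_force: [0.5, 0.6, 0.9]
gripper_width: 0.501
grasp_force: 0.0
```

```bash
python3 go.py 0.45,0.175,0.25,92.5
```

```text
[0.132, -0.022, 0.008, -0.0, 0.0, 0.3]
1.7 [ 0.31  0.18 -0.6   1.94  0.11  1.06 -0.28]
```

Emit:
arm_command(commands=[0.132,-0.022,0.01,0,0,5,0.5,0.132,-0.022,0.01,0,0,5,0.5,0.132,-0.022,0.01,0,0,5,0.5,0.132,-0.022,0.06,0,0,5,0.5,0.132,-0.022,0.11,0,0,5,0.5,0.132,-0.022,0.16,0,0,5,0.5,0.132,-0.022,0.21,0,0,5,0.5,0.132,-0.022,0.226,0,0,5,0.5])

```text
t: 2.5
eef_pos: [0.4471, 0.1719, 0.0275]
tool_rot: [-0.002, 0.72, 0.694, -0.004]
contact_force: [-0.3, -0.5, 0.4]
gripper_width: 0.498
grasp_force: 0.0
```

```bash
python3 go.py 0.447,0.14,0.03,87.5 0.447,0.0,0.03,90 0.447,-0.12,0.03,90
```

```text
[-0.032, 0.001, -0.002, -0.4, 0.2, 0.4]
[-0.172, 0.006, -0.002, -0.4, 0.2, -2.1]
[-0.292, 0.011, -0.002, -0.4, 0.2, -2.1]
2.5 [-0.07  0.53 -0.53  2.13  0.46  0.6  -0.96]
```

Emit:
arm_command(commands=[-0.03,0.001,0,0,0,0,0.5,-0.04,0.001,0,0,0,0,0.5,-0.055,0.002,0,0,0,0,0.5,-0.07,0.002,0,0,0,0,0.5,-0.085,0.003,0,0,0,0,0.5,-0.1,0.003,0,0,0,0,0.5,-0.115,0.004,0,0,0,0,0.5,-0.13,0.004,0,0,0,-1,0.5])

```text
t: 3.3
eef_pos: [0.4501, 0.0434, 0.0326]
tool_rot: [0.0, 0.714, 0.7, 0.001]
contact_force: [-0.0, 1.6, -0.8]
gripper_width: 0.499
grasp_force: 0.8
```

```bash
python3 go.py 0.447,-0.01,0.03,90 0.447,-0.125,0.03,90; python3 - <<'E'
from h import *
from station import read_camera
c=read_camera("top");np.savez("top1.npz",**c);cv2.imwrite("pics/top1.png",c["img"][150:290,160:360,::-1].repeat(3,0).repeat(3,1))
E
```

```text
[-0.053, -0.002, 0.003, 0.1, -0.0, -1.2]
[-0.168, 0.0, 0.002, 0.1, -0.0, -1.2]
3.3 [ 0.21  0.49 -0.53  2.2   0.46  0.56 -0.68]
```

View pics/top1.png

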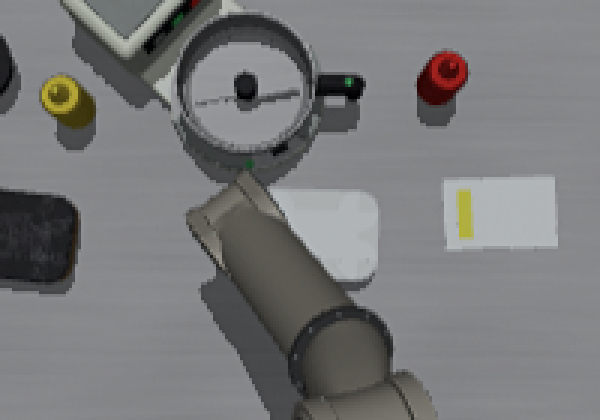

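The box is sliding right and staying square, with its right edge at crop x=378. I'll keep pushing.

Emit:
arm_command(commands=[-0.02,-0.001,0.002,0,0,0,0.5,-0.04,-0.001,0.002,0,0,0,0.5,-0.06,-0.001,0.002,0,0,0,0.5,-0.08,0,0.002,0,0,0,0.5,-0.1,0,0.002,0,0,0,0.5,-0.12,0,0.002,0,0,0,0.5,-0.14,0,0.002,0,0,0,0.5,-0.155,0,0.002,0,0,0,0.5])

```text
t: 4.15
eef_pos: [0.4483, -0.1106, 0.0312]
tool_rot: [0.001, 0.714, 0.7, 0.002]
contact_force: [0.3, 6.4, 7.0]
gripper_width: 0.499
grasp_force: 3.0
```

Emit:
arm_command(commands=[-0.012,0,0,0,0,0,0.5,-0.02,0,0,0,0,0,0.5,-0.025,0,0,0,0,0,0.5,-0.025,0,0,0,0,0,0.5,-0.005,0,0,0,0,0,0.5,0.02,0,0,0,0,0,0.5])

```text
t: 4.75
eef_pos: [0.4474, -0.0918, 0.0306]
tool_rot: [0.001, 0.716, 0.699, 0.0]
contact_force: [-0.4, -0.2, 0.6]
gripper_width: 0.499
grasp_force: 0.0
```

```bash
python3 go.py 0.5,-0.1,0.25,90; python3 - <<'E'
from h import *
from station import read_camera
c=read_camera("top");np.savez("top2.npz",**c);cv2.imwrite("pics/top2.png",c["img"][150:290,160:360,::-1].repeat(3,0).repeat(3,1))
E
```

```text
[-0.007, 0.053, -0.219, 0.1, 0.0, -1.4]
4.75 [ 0.5   0.49 -0.52  2.19  0.46  0.56 -0.39]
```

View pics/top2.png

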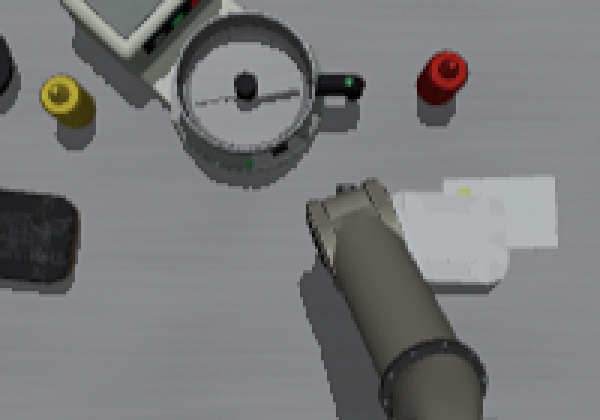

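The box's right edge is now at crop x≈508, so its centre is at y≈-0.22. I'm lifting off and going to the handle.

Emit:
arm_command(commands=[0,0,-0.05,0,0,0,0.6,0,0,-0.1,0,0,0,0.6,0,0,-0.15,0,0,0,0.6,0,0,-0.2,0,0,0,0.6,0,0.05,-0.22,0,0,0,0.6,0,0.1,-0.22,0,0,0,0.6,-0.012,0.15,-0.22,0,0,0,0.6,-0.012,0.198,-0.22,0,0,0,0.6])

```text
t: 5.6
eef_pos: [0.6435, -0.1093, 0.2508]
tool_rot: [0.001, 0.715, 0.699, -0.0]
contact_force: [0.9, -0.7, 0.7]
gripper_width: 0.607
grasp_force: 0.0
```

```bash
python3 - <<'E'
from h import *
from station import read_camera
c=read_camera("side");np.savez("side3.npz",**c)
t=read_camera("top");np.savez("top3.npz",**t);V=t["img"].max(2).astype(int)
print("clear",rect(t,blob(t,(V>155)*1,(270,205,318,255)),.072))
a=t["img"][130:270,200:350,::-1].repeat(4,0).repeat(4,1)[:, :600];b=c["img"][130:270,220:320,::-1].repeat(3,0).repeat(3,1)
cv2.imwrite("pics/top3.png",np.hstack([cv2.resize(a,(450,420)),b]))
E
python3 go.py 0.645,-0.106,0.2,91
```

```text
clear ((418.4476318359375, -148.66961669921875), (41.43196487426758, 7.223184585571289), 11.54954719543457)
[0.001, -0.001, 0.049, 0.1, -0.2, -2.2]
5.7 [ 0.52  0.51 -0.64  1.55  0.32  1.19 -0.2 ]
```

View pics/top3.png

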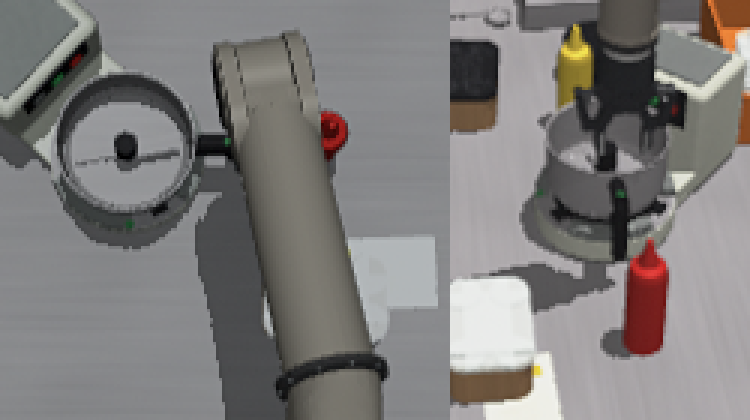

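The side view shows the open fingers above the handle, straddling it, and the box well away from it. Descending.

Emit:
arm_command(commands=[0,0,0.03,0,0,-2,0.6,0,0,0.06,0,0,-2,0.6,0,0,0.08,0,0,-2,0.6,0,0,0.1,0,0,-2,0.6,0,0,0.12,0,0,-2,0.6,0,0,0.14,0,0,-2,0.6,0,0,0.14,0,0,-2,0.6])

```text
t: 6.4
eef_pos: [0.6394, -0.1072, 0.1077]
tool_rot: [-0.002, 0.702, 0.712, -0.002]
contact_force: [0.4, -0.1, -0.4]
gripper_width: 0.599
grasp_force: 0.0
```

```bash
cat > arc.py <<'E'
# rows along the handle arc: handle directions (deg, world)
import sys
from go import *
c=np.array([.643,.042])
for a in map(float,sys.argv[1:]):
    r=np.radians(a); print(a,row([*(c+.148*np.array([np.cos(r),np.sin(r)])),.11],a+180))
print(get_obs()["contact_force"].round(1))
E
python3 arc.py -92 -97 -102 -107 -112 -117 -122 -127; python3 - <<'E'
from h import *
from station import read_camera
c=read_camera("side");cv2.imwrite("pics/side4.png",c["img"][130:270,210:330,::-1].repeat(4,0).repeat(4,1))
E
```

```text
-92.0 [0.001, -0.002, -0.002, -0.3, -0.0, 2.8]
-97.0 [0.002, -0.014, -0.002, -0.3, -0.0, 7.8]
-102.0 [0.005, -0.027, -0.002, -0.3, -0.0, 12.8]
-107.0 [0.008, -0.04, -0.002, -0.3, 0.0, 17.8]
-112.0 [0.013, -0.052, -0.002, -0.3, 0.0, 22.8]
-117.0 [0.018, -0.063, -0.002, -0.3, 0.0, 27.8]
-122.0 [0.025, -0.074, -0.002, -0.3, 0.0, 32.8]
-127.0 [0.032, -0.085, -0.002, -0.3, 0.1, 37.8]
[ 0.4 -0.1 -0.4]
```

View pics/side4.png

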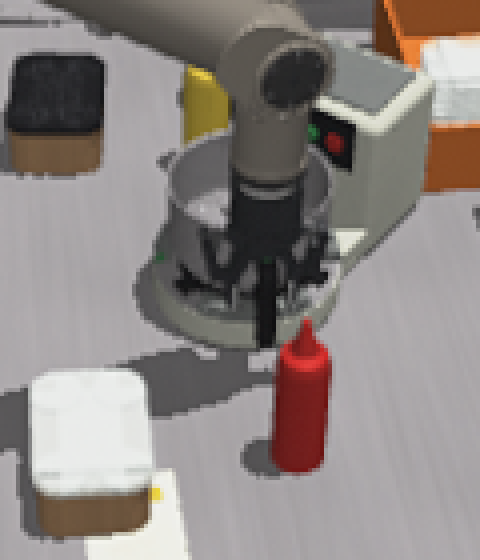

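The bar stands between the two fingers. I'll turn the handle along the arc.

Emit:
arm_command(commands=[0.001,-0.008,0,0,0,5,0.6,0.002,-0.014,0,0,0,8,0.6,0.005,-0.027,0,0,0,13,0.6,0.008,-0.04,0,0,0,18,0.6,0.013,-0.052,0,0,0,23,0.6,0.018,-0.063,0,0,0,28,0.6,0.025,-0.074,0,0,0,33,0.6,0.032,-0.085,0,0,0,38,0.6])

```text
t: 7.25
eef_pos: [0.5575, -0.0765, 0.1122]
tool_rot: [0.001, 0.896, 0.443, 0.002]
contact_force: [2.3, -0.9, -0.7]
gripper_width: 0.602
grasp_force: 1.1
```

```bash
python3 arc.py -127 -132 -137 -142 -147 -152 -157 -162
```

```text
-127.0 [-0.002, -0.003, 0.002, 0.2, -0.1, -0.4]
-132.0 [-0.001, -0.016, 0.002, 0.2, -0.1, 4.6]
-137.0 [0.0, -0.029, 0.002, 0.2, -0.2, 9.6]
-142.0 [0.003, -0.041, 0.002, 0.2, -0.2, 14.6]
-147.0 [0.007, -0.054, 0.002, 0.2, -0.2, 19.6]
-152.0 [0.011, -0.066, 0.002, 0.2, -0.2, 24.6]
-157.0 [0.017, -0.077, 0.002, 0.2, -0.2, 29.6]
-162.0 [0.024, -0.088, 0.002, 0.2, -0.2, 34.6]
[ 2.3 -0.9 -0.7]
```

Emit:
arm_command(commands=[-0.001,-0.008,0.001,0,0,2,0.6,-0.001,-0.016,0.001,0,0,5,0.6,0,-0.029,0.001,0,0,10,0.6,0.003,-0.041,0.001,0,0,15,0.6,0.007,-0.054,0.001,0,0,20,0.6,0.011,-0.066,0.001,0,0,25,0.6,0.017,-0.077,0.001,0,0,30,0.6,0.024,-0.088,0.001,0,0,35,0.6])

```text
t: 8.05
eef_pos: [0.503, -0.0052, 0.1116]
tool_rot: [0.001, 0.988, 0.153, 0.003]
contact_force: [8.0, -6.5, 0.1]
gripper_width: 0.597
grasp_force: 4.2
```

```bash
python3 arc.py -162 -165 -168 -171 -174 -177 -180 -183
```

```text
-162.0 [-0.0, -0.002, 0.002, 0.2, -0.3, -0.4]
-165.0 [-0.0, -0.009, 0.002, 0.2, -0.3, 2.6]
-168.0 [0.0, -0.017, 0.002, 0.2, -0.3, 5.6]
-171.0 [0.001, -0.025, 0.002, 0.2, -0.3, 8.6]
-174.0 [0.003, -0.032, 0.002, 0.2, -0.3, 11.6]
-177.0 [0.004, -0.04, 0.002, 0.2, -0.3, 14.6]
-180.0 [0.007, -0.047, 0.002, 0.1, -0.3, 17.6]
-183.0 [0.009, -0.055, 0.001, 0.1, -0.3, 20.6]
[ 8.  -6.5  0.1]
```

Emit:
arm_command(commands=[0,-0.005,0.001,0,0,1,0.6,0,-0.009,0.001,0,0,3,0.6,0,-0.013,0.001,0,0,4,0.6,0,-0.017,0.001,0,0,6,0.6,0,-0.021,0.001,0,0,7,0.6,0.001,-0.025,0.001,0,0,9,0.6,0.002,-0.029,0.001,0,0,10,0.6,0.003,-0.032,0.001,0,0,12,0.6])

```text
t: 8.85
eef_pos: [0.4963, 0.0246, 0.1109]
tool_rot: [0.002, 0.999, 0.049, 0.003]
contact_force: [2.0, -8.7, 6.9]
gripper_width: 0.604
grasp_force: 4.7
```

```bash
python3 arc.py -174 -177 -180 -183
```

```text
-174.0 [-0.0, -0.002, 0.001, 0.2, -0.3, -0.4]
-177.0 [-0.0, -0.01, 0.001, 0.2, -0.3, 2.6]
-180.0 [0.0, -0.017, 0.001, 0.2, -0.3, 5.6]
-183.0 [0.001, -0.025, 0.001, 0.2, -0.3, 8.6]
[ 2.  -8.7  6.9]
```

Riding the latch now; continue in small steps to the stop.

Emit:
arm_command(commands=[0,-0.004,0,0,0,1,0.6,0,-0.007,0,0,0,2,0.6,0,-0.01,0,0,0,2.5,0.6,0,-0.013,0,0,0,4,0.6,0,-0.013,0,0,0,4,0.6])

```text
t: 9.35
eef_pos: [0.4948, 0.0376, 0.1108]
tool_rot: [0.001, 1.0, 0.015, 0.003]
contact_force: [1.7, -8.0, 6.6]
gripper_width: 0.595
grasp_force: 4.2
```

```bash
python3 arc.py -178 -182 -184
```

```text
-178.0 [0.0, 0.001, 0.001, 0.2, -0.3, -0.3]
-182.0 [0.001, -0.01, 0.001, 0.2, -0.3, 3.7]
-184.0 [0.001, -0.015, 0.001, 0.2, -0.3, 5.7]
[ 1.7 -8.   6.6]
```

Emit:
arm_command(commands=[0,-0.003,0,0,0,1,0.6,0,-0.006,0,0,0,2,0.6,0,-0.009,0,0,0,3,0.6,0,-0.009,0,0,0,3,0.6])

```text
t: 9.75
eef_pos: [0.494, 0.0476, 0.1105]
tool_rot: [0.001, 1.0, -0.011, 0.002]
contact_force: [-0.9, -2.3, 2.0]
gripper_width: 0.601
grasp_force: 1.1
```

Emit:
arm_command(commands=[0,-0.003,0,0,0,1,0.6,0,-0.005,0,0,0,2,0.6,0,-0.005,0,0,0,2,0.6])

```text
t: 10.05
eef_pos: [0.4943, 0.0497, 0.1098]
tool_rot: [0.002, 1.0, -0.03, 0.002]
contact_force: [2.6, -16.2, 6.0]
gripper_width: 0.6
grasp_force: 7.4
```

The force dropped to 2 N (the click), then rose to 16 N within 2 mm (the stop). One more small push, then centre the fingers, lift and look.

Emit:
arm_command(commands=[0,-0.003,0,0,0,0,0.6,0,-0.004,0,0,0,0,0.6,0,-0.004,0,0,0,0,0.6,0,0.004,0,0,0,0,0.6,0,0.012,0,0,0,0,0.65,0,0.014,0,0,0,0,0.65])

```text
t: 10.65
eef_pos: [0.4913, 0.04, 0.1084]
tool_rot: [-0.0, 1.0, -0.028, 0.0]
contact_force: [1.1, -0.1, -0.1]
gripper_width: 0.652
grasp_force: 0.0
```

Emit:
arm_command(commands=[0,0,-0.02,0,0,0,0.65,0,0,-0.05,0,0,0,0.65,0,0,-0.09,0,0,0,0.65,0,0,-0.14,0,0,0,0.65,0,0.05,-0.15,0,0,0,0.65,0,0.1,-0.15,0,0,0,0.65,0,0.15,-0.15,0,0,0,0.65,0,0.2,-0.15,0,0,0,0.65])

```text
t: 11.45
eef_pos: [0.4802, -0.1594, 0.2586]
tool_rot: [-0.0, 1.0, -0.027, 0.001]
contact_force: [0.9, -0.3, -0.4]
gripper_width: 0.649
grasp_force: 0.0
```

```bash
python3 - <<'E'
from h import *
from station import read_camera,get_obs
t=read_camera("top");np.savez("top5.npz",**t)
cv2.imwrite("pics/top5.png",t["img"][120:265,130:330,::-1].repeat(4,0).repeat(4,1))
print(get_obs()["contact_force"])
E
```

```text
[-1.51326005 -7.41778909  1.19828795]
```

View pics/top5.png

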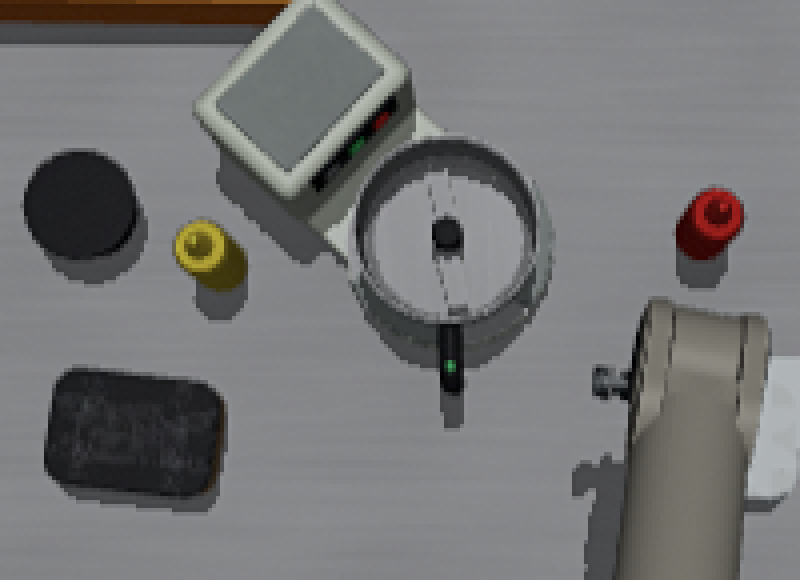

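The bowl is turned, with the handle pointing at the robot and its dot at (451,367). The black box and bottles haven't moved. I'll check the handle angle, how the force settles and the clear box's position.

Emit:
arm_command(commands=[0,0,-0.03,0,0,0,0.65,0.03,0,-0.05,0,0,0,0.65,0.08,0,-0.05,0,0,0,0.65,0.08,0,-0.05,0,0,0,0.65,0.08,0,-0.05,0,0,0,0.65])

```text
t: 12.0
eef_pos: [0.5608, -0.1616, 0.3071]
tool_rot: [-0.001, 1.0, -0.027, -0.001]
contact_force: [0.0, -0.5, -0.9]
gripper_width: 0.648
grasp_force: 0.0
```

```bash
python3 - <<'E'
from h import *
from station import read_camera,get_obs
t=load("top5.npz");f=lambda x,y:(x/4+130-.4,y/4+120-.4)
a=plane(t,*f(448,232),.165)[:2]
d=plane(t,*f(451,367),.162)[:2]-a;print("axis",a,"handle r",np.hypot(*d),"angle",np.degrees(np.arctan2(d[1],d[0])))
tw=plane(t,*f(302,97),.2)[:2]-a;print("tower angle",np.degrees(np.arctan2(tw[1],tw[0])),"->locked",np.degrees(np.arctan2(tw[1],tw[0]))-45-180)
V=t["img"].max(2).astype(int);print("black",rect(t,blob(t,(V<60)*1,(135,208,192,248)),.072))
s=read_camera("side");m=((s["img"].min(2)>150)&(np.ptp(s["img"],2)<25))*1
r=rect(s,blob(s,m,(205,210,255,252)),.072);print("clear",r,"dist",np.hypot(*(np.array(r[0])/1000-a)))
o=get_obs();print(o["contact_force"].round(2),o["t"],o["joint_vel"].round(3))
E
```

```text
axis [0.63998167 0.04327607] handle r 0.13306076977594533 angle -177.90400216727951
tower angle 48.66494489089448 ->locked -176.33505510910553
black ((441.2855224609375, 361.42852783203125), (177.76739501953125, 119.34893798828125), 84.06829833984375)
clear ((437.28997802734375, -190.1346435546875), (239.0530548095703, 213.40335083007812), 84.23201751708984) dist 0.3091350547279798
[-0.63 -0.83 -0.37] 12.05 [ 0.006 -0.025  0.009  0.019  0.001 -0.002  0.002]
```

The handle is at -178° against an estimated locked direction of -176°, and I felt both the click and the stop. The clear box's centre is about 0.33 m from the axis: finger contact puts its near face at y≈-0.147, and the top view agrees. The side mask for the box merged with the paper slip, so I'm not using it. The black box is unmoved, so I'm handing in.

```bash
python3 -c "
from station import *
print(hand_in())"
```

```text
the job is handed in; nothing more can be done
None
```

I slid the clear meal box aside and turned the bowl clockwise until it clicked against its stop; the job is handed in, but no verdict was returned.

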